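# Close the second, interlocking layer of firebricks

## Robot

A 7-joint arm with a two-finger parallel gripper is mounted at the origin on the work surface. World frame = base frame: x ahead of the robot, y to its left, z up, the work surface at z = 0. Lengths are in m, angles in rad, forces in N, time in s.
With the tool pointing down it reaches from about 0.4 to 0.85 m from the base axis. Payload 10.4 kg.
Tool frame: the origin (TCP) lies at the very end of the fingers, on their centre line; the grasp point (between the pads) lies r.grasp_offset behind it (r.grasp_offset is the distance from the TCP to the grasp point, in m); z points along the fingers, y is the direction in which the jaws open and shut (so a half turn about z gives the same grasp; the last joint's range is limited). The gripper opens to 87 mm and grips with 3 to 60 N. Pads are 19 mm wide; open, the fingers measure 117 mm over their backs; the gripper's body (75 mm by 190 mm) begins 51 mm behind the grasp point.
Start: joints at [1.094, 0.332, -0.065, 1.46, 0.022, 1.35, -0.088], TCP at [0.274, -0.562, 0.223] pointing down, gripper open.
Joint ranges: [-2.6, 2.6], [-0.5, 2.12], [-1.47, 1.34], [0.16, 2.42], [-1.27, 4.41], [0.06, 2.06], [-2.6, 2.6]. Speed limits (rad/s): [2.22, 2.22, 2.79, 2.79, 3.14, 3.14, 3.14].

## Interface

Orientations are given as a unit quaternion [x, y, z, w].
In Python, from bench import read_state, cams, job, r gives the robot as it stands. The module is installed in compiled form; this text tells all that it offers.
- The arm moves only by the tool arm_command, never from a script. Its argument "increments" is a list of rows, each an object of numbers: "gripper": the opening in per cent of the stroke, from 0 (shut) to 100 (fully open); "dx", "dy", "dz": the shift along the tool's x, y, z in m; "spin": the turn about the tool's z in degrees. In form: [{"gripper": .., "dx": .., "dy": .., "dz": .., "spin": ..}, ...]. A call has exactly 8 rows; each row shifts and turns the commanded pose from where the row before left it, along the tool's axes as they then stand; what a row does not reach is not made up. A row lasts 1/8 s, in which the tool goes at most 62.5 mm and 10.7 degrees, less where a joint would pass 70% of its speed; a pose out of reach is approached as far as the arm can. A call with a gripper value outside its range is refused whole. The fingers move at their own pace and stop on an object; "grip_force" is the grip in N (left out, the last holds). Time passes only in rows, so rows that do not move let the fingers close, or fill a call up. It gives the time, the measured TCP pose, the force and the opening at its end, in the units of the state.
- read_state(): the state, without advancing time (a new reading comes with each control period).
- cams.camera(name): name is "scene" or "top" or "wrist"; returns the picture (420x560x3 uint8, red, green, blue); there is no depth.
- cams.camera_info(name): a dict with "K" (3x3 intrinsics, pixels), "k1" (the pictures are not rectified: a ray, as slopes to the right and down, at radius r is drawn at 1 + k1 r^2 times it, then the intrinsics apply), "rvec" (rotation vector, rad) and "tvec" (3), from world to camera coordinates, as OpenCV has them. Camera axes: x right, y down, z forward; pixel columns grow to the right and rows downward; lengths in m; the calibration is good to about 2 mm. A picture is of the moment at which its call begins: read the wrist's pose just before it. camera_info takes no time and is no camera call; for the wrist camera it gives the pose at the moment of the call.
- job.close_job(): hands the job in, once; it reports no verdict.
The state is a dict: "time": time; "joint_positions": joint angles; "joint_vel": joint speeds; "joint_torque": joint torques, N m; "ee_pos": TCP position; "eef_rot": TCP orientation; "ft_force": force on the tool from outside, world axes, zero at the start; "torque": the same for the moment, N m; "width": finger opening in m.
Only numpy, scipy, OpenCV 4.12 (cv2) and the standard library are available. Lean on these libraries where they do the work, as an engineer would, in place of code of your own. Each camera call takes 0.05 s, during which the arm holds its last target.

## Task

Finish the second layer of firebricks in the stacking frame so that it interlocks with the first as its mirror image: slide the brick on the back shelf off it, towards the robot, until it lies snug alongside the brick already laid, and slide the brick on the side shelf in across their ends to close the layer. All three bricks of the layer must end snug against each other and against the near rail and the left end stop, square and flush, with no gap wider than a few millimetres. Keep the bricks flat, do not shift the first layer, and leave the hammer, brush and chisel alone.

Things in the scene. Friction and masses are not known exactly. Their poses are not given: they have to be found in the camera images.
- bed (a point): Centre of the second layer (180 mm in x, 270 mm in y) in the fixed stacking frame, half-way up that layer: 18 mm above the first layer's top. x points away from the robot, y to the left end stop, z up. Finished brick centres, in these axes: laid brick x -45, y +46; back brick x +45, y +46; side brick x 0, y -89 mm; z 0.
- near_rail (a point): Steel stop rail on the robot's side of the stack, part of the frame, rigid, 6 mm thick, 451 mm long along y, past stack and side shelf. The point is on the top edge of its inner face, mid-length: 90.5 mm nearer than the bed point and 3 mm higher. Axes as the bed.
- end_stop (a point): Steel stop across the left end of the stack and back shelf, part of the frame, rigid, 6 mm thick, 276 mm long along x. The point is on the top edge of its inner face, mid-length: 136 mm left of the bed point (+y) and 3 mm higher. Axes as the bed.
- back_shelf (a point): Blue-painted wooden loading shelf beyond the stack, part of the frame, 146 mm (x) by 246 mm (y), 1.5 mm higher than the top of the first layer and butting on it. The point is the centre of its top. Axes as the bed.
- side_shelf (a point): Blue-painted wooden loading shelf at the right of the stack, part of the frame, 236 mm (x) by 165 mm (y), 1.5 mm higher than the top of the first layer and butting on it. The point is the centre of its top. Axes as the bed.
- laid_mid (a point): Pale firebrick 180 x 90 x 36 mm (0.3 to 0.6 kg, loose); the point is its centre, z up. Its long side runs along its y axis. Already lies in the second layer, in the near left place, with a slack of up to about 15 mm to the end stop and a few mm to the near rail.
- back_brick_mid (a point): Pale firebrick 180 x 90 x 36 mm (0.3 to 0.6 kg, loose); the point is its centre, z up. Its long side runs along its y axis. Starts askew on the back shelf, with a gap to the end stop; it belongs in the second layer next to the laid brick, on its far side. Its 90 mm width is too wide to grasp.
- side_brick_mid (a point): Pale firebrick 180 x 90 x 36 mm (0.3 to 0.6 kg, loose); the point is its centre, z up. Its long side runs along its x axis. Starts askew on the side shelf, at the right of the stack, some way off the near rail; it belongs across the right ends of the other two, in the second layer, against the near rail.
- low_cross_mid (a point): Pale firebrick 180 x 90 x 36 mm (0.3 to 0.6 kg, loose); the point is its centre, z up. Its long side runs along its x axis. First layer, lies across the left end; boxed in by the frame.
- low_near_mid (a point): Pale firebrick 180 x 90 x 36 mm (0.3 to 0.6 kg, loose); the point is its centre, z up. Its long side runs along its y axis. First layer, near right; boxed in by the frame.
- low_back_mid (a point): Pale firebrick 180 x 90 x 36 mm (0.3 to 0.6 kg, loose); the point is its centre, z up. Its long side runs along its y axis. First layer, far right; boxed in by the frame.
- hammer: Bystander: hammer 280 mm long lying on the bench; origin under its middle.
- brush: Bystander: brush 240 mm long lying on the bench; origin under its middle.
- chisel: Bystander: cold chisel, blue square shank 18 mm thick, about 190 mm long, lying on the bench; origin under its shank's middle.
There are look-alikes about, which are no part of the job. Leave any pink look-alike of the part that bears side_brick_mid alone.

How it is judged:
At the end, for the whole second after the job is handed in: All three second-layer bricks lie flat on the first layer within 7 mm (along each of the frame's two directions) of their finished places against the near rail and end stop, square to the frame within 0.06 rad (x of laid_mid in the frame of bed between -0.052 and -0.038 m and y of laid_mid in the frame of bed between 0.039 and 0.053 m and z of laid_mid in the frame of bed between -0.005 and 0.005 m and angle between the x axis of each of laid_mid, back_brick_mid, side_brick_mid and the x axis of bed, either way round below 0.06 rad and angle between each of laid_mid, back_brick_mid, side_brick_mid's own z axis and vertical below 0.04 rad and x of back_brick_mid in the frame of bed between 0.038 and 0.052 m and y of back_brick_mid in the frame of bed between 0.039 and 0.053 m and z of back_brick_mid in the frame of bed between -0.005 and 0.005 m and x of side_brick_mid in the frame of bed between -0.007 and 0.007 m and y of side_brick_mid in the frame of bed between -0.096 and -0.082 m and z of side_brick_mid in the frame of bed between -0.005 and 0.005 m); the robot touches nothing.
It fails at once if a brick of the second layer is tipped by more than 0.3 rad (angle between any of laid_mid, back_brick_mid, side_brick_mid's own z axis and vertical above 0.3 rad).
It fails at once if a brick of the first layer is shifted by more than 10 mm (distance of any of low_cross_mid, low_near_mid, low_back_mid from where it was at the start of the episode above 0.01 m).
It fails at once if the hammer, brush or chisel is moved by more than 25 mm (distance of any of hammer, brush, chisel from where it was at the start of the episode above 0.025 m).
It also fails if it takes over 54 s, if anything falls off the work surface, if the arm or the gripper's body presses on something with over 40 N, if the wrist force passes 120 N, or if a joint passes its speed limit or range.

## Working session

There is one attempt and no reset: what is moved stays moved. The work goes in short steps, Python scripts to look and compute and a tool call to move; the robot and the scene stay as the last step left them, time stands still between calls to the robot, and variables do not carry over. Pictures are saved under pics/ and viewed, and the job is handed in when it is done.

Besides the shell and the picture viewer there is one more tool, called after "Request:" by a JSON object that holds its "fn" and its "kwargs". arm_command: Moves the arm, as the interface text tells. Its arguments: {"type":"object","properties":{"increments":{"type":"array","items":{"type":"object","properties":{"gripper":{"type":"number"},"dx":{"type":"number"},"dy":{"type":"number"},"dz":{"type":"number"},"spin":{"type":"number"}}}},"grip_force":{"type":"number"}},"required":["increments"]}

```bash
mkdir -p pics; ls
python3 - <<'E'
from bench import read_state, cams, job, r
import cv2
s=read_state(); print({k:(v if not hasattr(v,'round') else v) for k,v in s.items()}); print(r.grasp_offset)
for n in ["scene","top","wrist"]:
    im=cams.camera(n); cv2.imwrite(f"pics/{n}0.png",im[:,:,::-1]); print(n,cams.camera_info(n))
E
```

```text
pics
{'time': 0.0, 'joint_positions': array([ 1.09438496,  0.33285323, -0.06469602,  1.46093954,  0.02156265,
        1.34994149, -0.08849659]), 'joint_vel': array([ 8.07625670e-06, -1.77183050e-03, -7.49557746e-04, -2.06217281e-03,
        1.20657634e-04, -5.08087428e-04, -7.09765613e-04]), 'joint_torque': array([ 1.23325544e-04, -6.23268700e+01,  2.45160400e-02, -3.89890552e+01,
       -6.14643702e-02,  4.00704704e-02,  1.14072068e-04]), 'ee_pos': array([ 0.27382272, -0.56137606,  0.22176643]), 'eef_rot': array([ 9.74365519e-01,  2.24969579e-01, -1.79584850e-04, -7.01376728e-04]), 'ft_force': array([ 0.11098624, -0.25765562,  0.32666089]), 'torque': array([-0.00486678,  0.01666833, -0.02020907]), 'width': 0.08737209068256704}
0.0187
scene {'K': array([[421.55728588,   0.        , 277.32714845],
       [  0.        , 421.55728588, 207.95044466],
       [  0.        ,   0.        ,   1.        ]]), 'k1': -0.09382368769032254, 'rvec': array([ 1.09319193,  2.18954423, -1.14138761]), 'tvec': array([ 0.25687677, -0.18304316,  1.75256638])}
top {'K': array([[486.77437067,   0.        , 280.86577589],
       [  0.        , 486.77437067, 210.22738412],
       [  0.        ,   0.        ,   1.        ]]), 'k1': 0.011238021512738706, 'rvec': array([ 2.154087  , -2.09887245,  0.22921389]), 'tvec': array([0.045882  , 0.51058043, 1.70190091])}
wrist {'K': array([[313.33579303,   0.        , 278.74807746],
       [  0.        , 313.33579303, 212.52578946],
       [  0.        ,   0.        ,   1.        ]]), 'k1': -0.032360173418187206, 'rvec': array([-2.43763862,  1.52193503,  0.23318694]), 'tvec': array([-0.62531434, -0.03640138,  0.39017024])}
```

View pics/scene0.png

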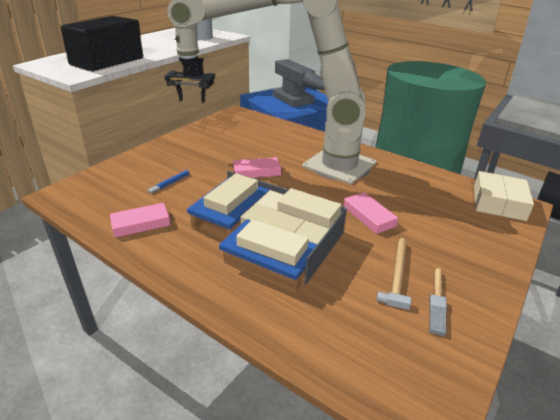

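View pics/top0.png

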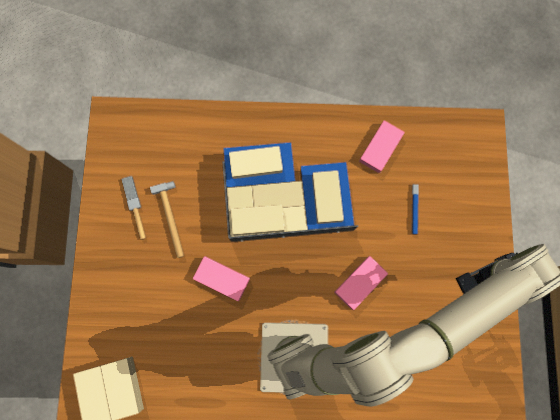

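Run:
```python
import cv2
im=cv2.imread("pics/top0.png")[60:340,140:470]
cv2.imwrite("pics/topcrop0.png",cv2.resize(im,None,fx=2,fy=2,interpolation=cv2.INTER_CUBIC))
```

```text
(no output)
```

View pics/topcrop0.png

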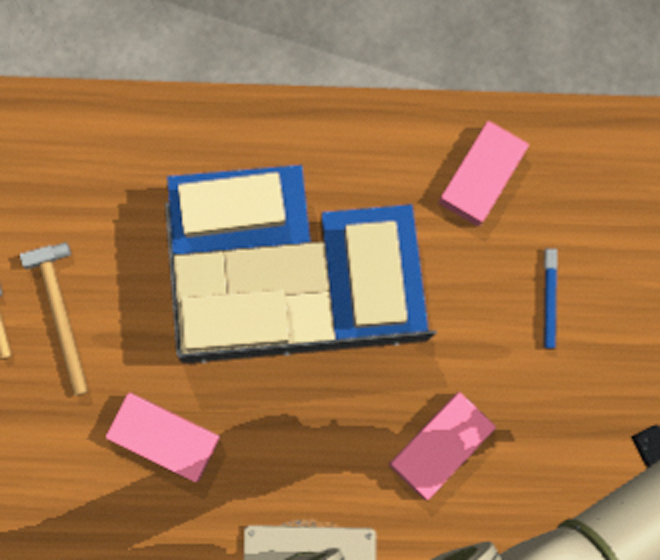

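The top view shows the frame at about (225–355, 145–240) px. The back brick is pale, near (257,161) on the upper blue shelf. The side brick is pale, near (328,196) on the right blue shelf. The laid brick is near (257,220). The three pink bricks, at (382,146), (221,278) and (362,283), are look-alikes. The hammer and brush are on the left, and the blue chisel is at (415,210).

```bash
cat > h.py <<'E'
import numpy as np, cv2
from scipy.spatial.transform import Rotation as R
def ray(info,px):
    K=info["K"];k1=info["k1"]; px=np.atleast_2d(np.array(px,float))
    d=(px-[K[0,2],K[1,2]])/[K[0,0],K[1,1]]
    u=d.copy()
    for _ in range(20): u=d/(1+k1*(u**2).sum(1,keepdims=True))
    M=cv2.Rodrigues(np.array(info["rvec"]))[0]; c=-M.T@np.array(info["tvec"])
    v=np.c_[u,np.ones(len(u))]@M
    return c,v
def onplane(info,px,z):
    c,v=ray(info,px); return c+v*((z-c[2])/v[:,2])[:,None]
def proj(info,P):
    M=cv2.Rodrigues(np.array(info["rvec"]))[0]; q=np.atleast_2d(P)@M.T+np.array(info["tvec"])
    s=q[:,:2]/q[:,2:]; s=s*(1+info["k1"]*(s**2).sum(1,keepdims=True))
    return s*[info["K"][0,0],info["K"][1,1]]+[info["K"][0,2],info["K"][1,2]]
def tri(i1,p1,i2,p2):
    c1,v1=ray(i1,p1);c2,v2=ray(i2,p2);out=[]
    for a,b in zip(v1,v2):
        A=np.c_[a,-b]; t=np.linalg.lstsq(A,c2-c1,rcond=None)[0]
        out.append(np.r_[(c1+a*t[0]+c2+b*t[1])/2,np.linalg.norm(c1+a*t[0]-c2-b*t[1])])
    return np.array(out)
E
python3 - <<'E'
from h import *
from bench import cams
im=cv2.imread("pics/top0.png");i=cams.camera_info("top")
hsv=cv2.cvtColor(im,cv2.COLOR_BGR2HSV)
print(hsv[161,257],hsv[196,328],hsv[220,257],hsv[195,240],hsv[175,240])
m=cv2.inRange(hsv,(90,120,60),(130,255,255)); 
sub=[]
for c in cv2.findContours(m,0,2)[0]:
    if cv2.contourArea(c)>300:
        q=cv2.approxPolyDP(c,3,True)[:,0]; print("blue",q.tolist(),onplane(i,q,.0375).round(4).tolist())
m=cv2.inRange(hsv,(15,30,195),(35,150,255)); cv2.imwrite("pics/m.png",m)
for c in cv2.findContours(m,0,2)[0]:
    if cv2.contourArea(c)>300:
        q=cv2.boxPoints(cv2.minAreaRect(c)); P=onplane(i,q,.0735);print("pale",q.round(1).tolist(),P.round(4).tolist(),P.mean(0),[np.linalg.norm(P[k]-P[k-1]).round(4) for k in (0,1)])
E
```

```text
[ 24  68 244] [ 24  74 234] [ 24  73 238] [ 24  75 230] [ 21  84 200]
blue [[345, 163], [301, 167], [308, 229], [353, 225]] [[0.6966, -0.1744, 0.0375], [0.6764, -0.0115, 0.0375], [0.4455, -0.0404, 0.0375], [0.4646, -0.2029, 0.0375]]
blue [[290, 143], [225, 148], [226, 185], [294, 180]] [[0.7679, 0.031, 0.0375], [0.741, 0.2716, 0.0375], [0.5999, 0.2615, 0.0375], [0.6261, 0.0134, 0.0375]]
pale [[71.4000015258789, 371.1000061035156], [126.80000305175781, 359.29998779296875], [138.60000610351562, 414.6000061035156], [83.19999694824219, 426.3999938964844]] [[-0.0546, 0.7359, 0.0735], [-0.0137, 0.5585, 0.0735], [-0.185, 0.5053, 0.0735], [-0.2237, 0.6794, 0.0735]] [-0.11925581  0.61978762  0.0735    ] [np.float64(0.1783), np.float64(0.1821)]
pale [[359.79998779296875, 346.0], [431.70001220703125, 314.6000061035156], [450.79998779296875, 358.20001220703125], [378.8999938964844, 389.70001220703125]] [[0.0456, -0.2176, 0.0735], [0.1552, -0.465, 0.0735], [0.0133, -0.5239, 0.0735], [-0.0924, -0.2798, 0.0735]] [ 0.03041343 -0.37158621  0.0735    ] [np.float64(0.1514), np.float64(0.2705)]
pale [[2
[... 1324 characters left out ...]
loat64(0.1742), np.float64(0.2694)]
pale [[312.6000061035156, 172.6999969482422], [337.5, 170.10000610351562], [342.6000061035156, 219.6999969482422], [317.79998779296875, 222.3000030517578]] [[0.6459, -0.0517, 0.0735], [0.6581, -0.1415, 0.0735], [0.4763, -0.16, 0.0735], [0.4646, -0.072, 0.0735]] [ 0.56122805 -0.10632044  0.0735    ] [np.float64(0.1824), np.float64(0.0906)]
pale [[228.6999969482422, 152.3000030517578], [278.79998779296875, 146.0], [281.70001220703125, 169.8000030517578], [231.60000610351562, 176.0]] [[0.7132, 0.2538, 0.0735], [0.7426, 0.0729, 0.0735], [0.6533, 0.06, 0.0735], [0.6246, 0.2392, 0.0735]] [0.68341311 0.15647813 0.0735    ] [np.float64(0.0898), np.float64(0.1833)]
```

```bash
cat >> h.py <<'E'
def toolyaw(s):
    x=R.from_quat(s["eef_rot"]).as_matrix(); return np.arctan2(x[1,0],x[0,0]), x[:,2]
def go(s,xyz,yaw):
    y,z=toolyaw(s); print("spin deg",np.degrees((y-yaw+np.pi)%(2*np.pi)-np.pi).round(2))
    d=np.array(xyz)-s["ee_pos"]; c,n=np.cos(yaw),np.sin(yaw)
    print("after spin dx,dy,dz", (d[0]*c+d[1]*n).round(4),(d[0]*n-d[1]*c).round(4),(-d[2]).round(4))
E
python3 - <<'E'
from h import *
from bench import *
s=read_state();i=cams.camera_info("wrist");c,v=ray(i,[[280,210],[0,210],[560,210],[280,0]])
y,z=toolyaw(s);print(y,z);M=R.from_quat(s["eef_rot"]).as_matrix()
print("cam in tool",M.T@(c-s["ee_pos"]),v@M)
go(s,[.45,.06,.32],.115)
E
```

```text
0.4538178448977631 [-5.66580658e-04  9.62560579e-04 -9.99999376e-01]
cam in tool [ 0.08283412  0.00020946 -0.16145173] [[-0.29224543  0.00567377  0.95636884]
 [-0.29274751 -0.9126744   0.95782887]
 [-0.29131095  0.92473502  0.95504351]
 [ 0.35719529  0.00553949  1.16056297]]
spin deg 19.41
after spin dx,dy,dz 0.2463 -0.5972 -0.0981
```

Request:
{"fn": "arm_command", "kwargs": {"increments": [{"spin": 9.7,"dz": -0.04},{"spin": 9.7,"dz": -0.04},{"dx": 0.0267,"dy": -0.0409},{"dx": 0.0267,"dy": -0.0409},{"dx": 0.0267,"dy": -0.0409},{"dx": 0.0267,"dy": -0.0409},{"dx": 0.0267,"dy": -0.0409},{"dx": 0.0267,"dy": -0.0409}]}}

```text
validation failed for argument at $.in...
```

Request:
{"fn": "arm_command", "kwargs": {"increments": [{"dx": 0.0267,"dy": -0.0409},{"dx": 0.0267,"dy": -0.0409},{"dx": 0.0267,"dy": -0.0409},{"dx": 0.0267,"dy": -0.0409},{"dx": 0.0267,"dy": -0.0409},{"dx": 0.0267,"dy": -0.0409},{"dx": 0.0267,"dy": -0.0409},{"dx": 0.0267,"dy": -0.0409}]}}

```text
validation failed for argument at $.in...
```

Run:
```python
from h import *
from bench import *
import pickle
i=cams.camera_info("wrist");im=cams.camera("wrist")[:,:,::-1].copy();s=read_state();print(s["time"],s["ee_pos"],toolyaw(s),s["joint_positions"].round(2))
cv2.imwrite("pics/w1.png",im);pickle.dump(i,open("w1.pkl","wb"))
```

```text
0.2 [ 0.2738876  -0.56155861  0.22209174] (np.float64(0.45382218902667565), array([-4.04866072e-04,  6.91877505e-04, -9.99999679e-01])) [ 1.09  0.33 -0.06  1.46  0.02  1.35 -0.09]
```

View pics/w1.png

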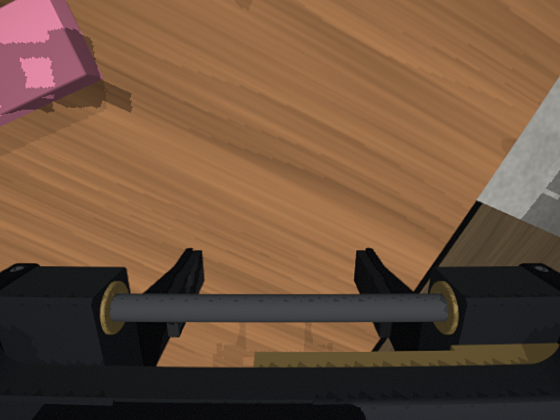

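The fields probably all have to be present, so I'll fill them all in. The gripper hides the lower half of the wrist view, so I'll view from nearer to the robot.

Request:
{"fn": "arm_command", "kwargs": {"increments": [{"gripper": 100,"dx": 0,"dy": 0,"dz": -0.05,"spin": 9.7},{"gripper": 100,"dx": 0,"dy": 0,"dz": -0.05,"spin": 9.7},{"gripper": 100,"dx": 0.0211,"dy": -0.0422,"dz": -0.006,"spin": 0},{"gripper": 100,"dx": 0.0211,"dy": -0.0422,"dz": -0.006,"spin": 0},{"gripper": 100,"dx": 0.0211,"dy": -0.0422,"dz": -0.006,"spin": 0},{"gripper": 100,"dx": 0.0211,"dy": -0.0422,"dz": -0.006,"spin": 0},{"gripper": 100,"dx": 0.0211,"dy": -0.0422,"dz": -0.006,"spin": 0},{"gripper": 100,"dx": 0.0211,"dy": -0.0422,"dz": -0.006,"spin": 0}]}}

```text
time: 1.2
ee_pos: [0.3709, -0.2941, 0.3587]
eef_rot: [0.998, 0.058, 0.0, 0.0]
ft_force: [0.7, 0.6, -0.2]
width: 0.0869
```

Request:
{"fn": "arm_command", "kwargs": {"increments": [{"gripper": 100,"dx": 0.0211,"dy": -0.0422,"dz": 0,"spin": 0},{"gripper": 100,"dx": 0.0211,"dy": -0.0422,"dz": 0,"spin": 0},{"gripper": 100,"dx": 0.0211,"dy": -0.0422,"dz": 0,"spin": 0},{"gripper": 100,"dx": 0.0211,"dy": -0.0422,"dz": 0,"spin": 0},{"gripper": 100,"dx": 0.0211,"dy": -0.0422,"dz": 0,"spin": 0},{"gripper": 100,"dx": 0.0211,"dy": -0.0422,"dz": 0,"spin": 0},{"gripper": 100,"dx": 0.0211,"dy": -0.0422,"dz": 0,"spin": 0},{"gripper": 100,"dx": 0.0211,"dy": -0.0422,"dz": 0,"spin": 0}]}}

```text
time: 2.2
ee_pos: [0.4998, 0.0605, 0.3586]
eef_rot: [0.998, 0.057, 0.0, 0.0]
ft_force: [-0.3, 0.6, -0.3]
width: 0.0868
```

```bash
cat > snap.py <<'E'
import sys,pickle
from h import *
from bench import *
i=cams.camera_info("wrist");im=cams.camera("wrist")[:,:,::-1].copy();s=read_state();print(s["time"],s["ee_pos"],toolyaw(s),s["joint_positions"].round(2),s["ft_force"])
n=sys.argv[1]
cv2.imwrite(f"pics/{n}.png",im);pickle.dump(i,open(f"{n}.pkl","wb"))
E
python3 snap.py w2
```

```text
2.25 [0.50018992 0.06697745 0.35827837] (np.float64(0.12157046818512643), array([ 3.76476469e-04,  2.66208854e-03, -9.99996386e-01])) [ 0.41  0.07 -0.66  1.51  0.04  1.58 -1.7 ] [-3.66560406  3.52656918 -2.11617747]
```

View pics/w2.png

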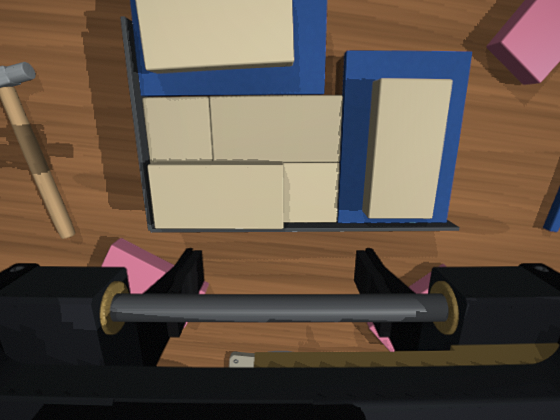

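Run:
```python
from h import *
im=cv2.imread("pics/w2.png")
cv2.imwrite("pics/w2c.png",cv2.resize(im[0:240,110:480],None,fx=2.15,fy=2.15,interpolation=cv2.INTER_CUBIC))
import pickle
i=pickle.load(open("w2.pkl","rb"));print(i)
hsv=cv2.cvtColor(im,cv2.COLOR_BGR2HSV)
m=cv2.inRange(hsv,(90,120,60),(130,255,255))
for c in cv2.findContours(m,0,2)[0]:
    if cv2.contourArea(c)>1000: 
        q=cv2.approxPolyDP(c,4,True)[:,0]; print("blue",q.tolist(),onplane(i,q,.0375).round(4)[:,:2].tolist())
for lo in (200,215,225):
  m=cv2.inRange(hsv[:240],(12,30,lo),(35,150,255))
  for c in cv2.findContours(m,0,2)[0]:
    if cv2.contourArea(c)>1000: 
        q=cv2.boxPoints(cv2.minAreaRect(c));P=onplane(i,q,.0735); print(lo,"pale",q.round(1).tolist(),P.round(4)[:,:2].tolist(),[np.linalg.norm(P[k]-P[k-1]).round(4) for k in (0,1)])
```

```text
{'K': array([[313.33579303,   0.        , 278.74807746],
       [  0.        , 313.33579303, 212.52578946],
       [  0.        ,   0.        ,   1.        ]]), 'k1': -0.032360173418187206, 'rvec': array([-2.16464252,  1.92839216,  0.29312823]), 'tvec': array([0.00125904, 0.40381311, 0.67162874])}
blue [[347, 51], [338, 222], [446, 222], [471, 52]] [[0.6787, -0.0162], [0.4269, -0.0464], [0.4473, -0.224], [0.7002, -0.1919]]
blue [[130, 0], [141, 95], [323, 93], [326, 0], [293, 0], [292, 66], [166, 74], [144, 68]] [[0.7087, 0.2867], [0.5872, 0.2716], [0.6195, 0.0087], [0.7377, 0.0228], [0.7324, 0.067], [0.6501, 0.0579], [0.6196, 0.2356], [0.6243, 0.2672]]
200 pale [[285.0, 164.0], [337.0, 164.0], [337.0, 221.0], [285.0, 221.0]] [[0.5161, 0.0524], [0.5248, -0.0214], [0.4399, -0.036], [0.4309, 0.042]] [np.float64(0.0859), np.float64(0.0742)]
200 pale [[385.0, 216.0], [436.0, 75.5], [476.8999938964844, 90.4000015258789], [426.0, 230.89999389648438]] [[0.456, -0.1067], [0.6571, -0.1331], [0.6461, -0.1939], [0.4397, -0.1749]] [np.float64(0.0702), np.float64(0.2028)]
200 pale [[137.60000610351562, 1.399999976158142], [290.6000061035156, -7.5], [294.3999938964844, 59.5], [141.5, 68.30000305175781]] [[0.6986, 0.2609], [0.729, 0.0713], [0.6533, 0.0567], [0.6204, 0.2558]] [np.float64(0.0784), np.float64(0.192)]
```

View pics/w2c.png

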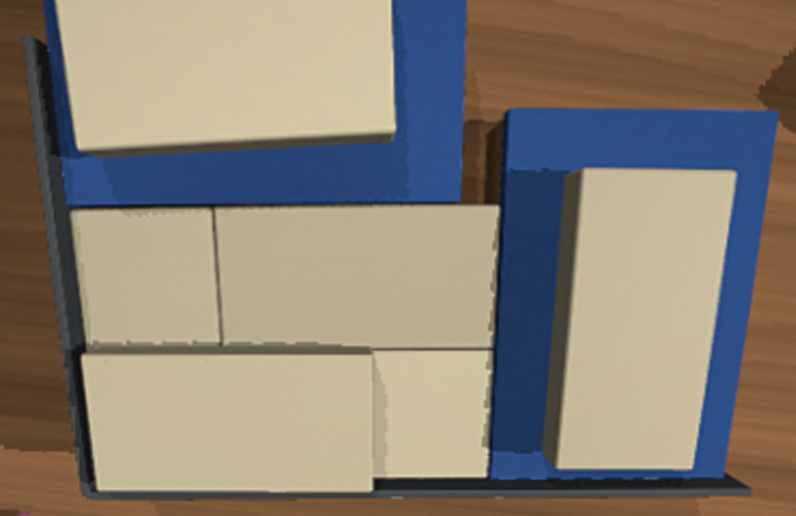

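```bash
python3 snap.py w3
python3 - <<'E'
from h import *
import pickle
im=cv2.imread("pics/w3.png");i=pickle.load(open("w3.pkl","rb"));print(ray(i,[[280,210]]))
hsv=cv2.cvtColor(im,cv2.COLOR_BGR2HSV)
m=cv2.inRange(hsv,(90,120,60),(130,255,255))
for c in cv2.findContours(m,0,2)[0]:
    if cv2.contourArea(c)>1000: 
        q=cv2.approxPolyDP(c,4,True)[:,0]; print("blue",q.tolist(),onplane(i,q,.0375).round(4)[:,:2].tolist())
cv2.imwrite("pics/w3c.png",cv2.resize(im[40:240,110:480],None,fx=2.15,fy=2.15,interpolation=cv2.INTER_CUBIC))
E
```

```text
2.3 [0.4996508  0.06452593 0.35826061] (np.float64(0.12265288349525309), array([-2.82609731e-04,  2.14075085e-03, -9.99997669e-01])) [ 0.41  0.07 -0.66  1.51  0.04  1.58 -1.69] [-0.30542062  0.01260348  0.37160983]
(array([0.58242212, 0.07648409, 0.51975559]), array([[-0.28857745, -0.03850912, -0.95672412]]))
blue [[354, 52], [342, 223], [450, 224], [477, 54]] [[0.6795, -0.0174], [0.4273, -0.0461], [0.4474, -0.2238], [0.7008, -0.1918]]
blue [[138, 0], [147, 95], [329, 94], [333, 0], [300, 0], [302, 61], [297, 68], [175, 74], [150, 68]] [[0.7088, 0.2848], [0.5871, 0.2711], [0.62, 0.0083], [0.7395, 0.0226], [0.7338, 0.0668], [0.6587, 0.0533], [0.6488, 0.0591], [0.6203, 0.2311], [0.6243, 0.2671]]
```

View pics/w3c.png

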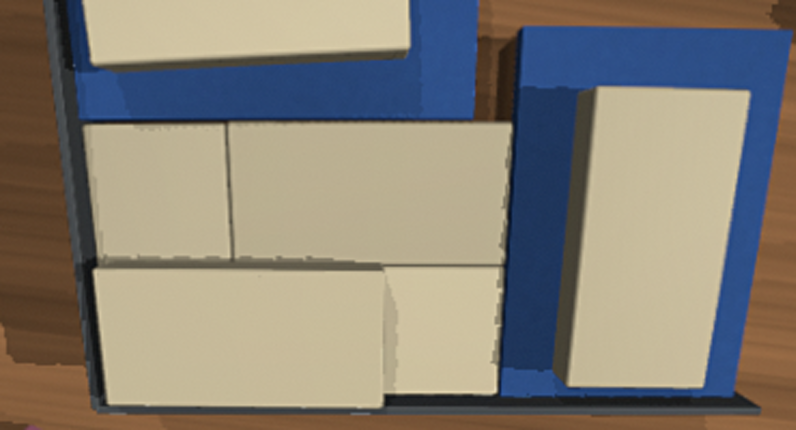

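Run:
```python
from h import *
import pickle
from bench import cams
i=pickle.load(open("w3.pkl","rb"));t=cams.camera_info("top")
print(tri(t,[[345.5,163],[301,167]],i,[[477.5,53],[353.5,52]]))
# brick side tops: w3 crop -> full
q=np.array([[596,87],[750,91],[704,386],[570,386]])/2.15+[110,40]
tp=np.array([[312.6,172.7],[337.5,170.1],[342.6,219.7],[317.8,222.3]])
print(tri(t,tp,i,q))
for z in (.1,.105,.11,.115):
    P=onplane(i,q,z)[:,:2];print(z,[np.linalg.norm(P[k]-P[k-1]).round(4) for k in range(4)])
q=[[354,52],[477,54]]
for z in (.06,.065,.07,.075):
    P=onplane(i,q,z)[:,:2];print(z,np.linalg.norm(P[1]-P[0]))
```

```text
[[ 0.68977034 -0.17156128  0.07245872  0.00729308]
 [ 0.67402455 -0.01207609  0.05330011  0.00524624]]
[[ 0.63813307 -0.04994348  0.10547401  0.00328096]
 [ 0.64769054 -0.13674503  0.11202629  0.00148934]
 [ 0.47102579 -0.15611836  0.11187269  0.00454026]
 [ 0.45972999 -0.07086724  0.1082549   0.00461514]]
0.1 [np.float64(0.1835), np.float64(0.0913), np.float64(0.1824), np.float64(0.0895)]
0.105 [np.float64(0.1813), np.float64(0.0902), np.float64(0.1802), np.float64(0.0885)]
0.11 [np.float64(0.1791), np.float64(0.0891), np.float64(0.1781), np.float64(0.0874)]
0.115 [np.float64(0.1769), np.float64(0.0881), np.float64(0.1759), np.float64(0.0863)]
0.06 0.1675139420237266
0.065 0.16569217036410527
0.07 0.16387039870448383
0.075 0.16204862704486248
```

Run:
```python
from h import *
import pickle
i=pickle.load(open("w3.pkl","rb"))
q=np.array([[512,122],[502,264],[498,395],[84,124],[228,122],[232,262]])/2.15+[110,40]
F=np.array([[90,-135],[0,-135],[-90,-135],[90,135],[90,45],[0,45]])/1000
for z in (.062,.065,.068,.071,.074):
    P=onplane(i,q,z)[:,:2]
    a,b=F-F.mean(0),P-P.mean(0)
    ca,cb=a[:,0]+1j*a[:,1],b[:,0]+1j*b[:,1]
    k=(np.conj(ca)@cb)/(np.conj(ca)@ca); yaw=np.angle(k); 
    Rm=np.array([[np.cos(yaw),-np.sin(yaw)],[np.sin(yaw),np.cos(yaw)]])
    o=P.mean(0)-Rm@F.mean(0); res=(P-o)@Rm-F
    print(z,"scale",abs(k).round(4),"yaw",yaw.round(4),"bed",o.round(4),(res*1000).round(1).tolist())
yaw=None
```

```text
0.062 scale 1.0217 yaw 0.1212 bed [0.5107 0.1097] [[1.3, -1.9], [0.1, -0.9], [-4.2, -3.8], [0.4, 3.6], [1.1, 0.3], [1.2, 2.6]]
0.065 scale 1.015 yaw 0.1212 bed [0.511  0.1097] [[0.9, -1.2], [0.3, -0.2], [-3.4, -3.1], [0.0, 2.5], [0.7, -0.2], [1.4, 2.1]]
0.068 scale 1.0083 yaw 0.1212 bed [0.5112 0.1096] [[0.5, -0.5], [0.5, 0.5], [-2.6, -2.4], [-0.4, 1.4], [0.3, -0.6], [1.6, 1.6]]
0.071 scale 1.0016 yaw 0.1212 bed [0.5115 0.1096] [[0.1, 0.2], [0.7, 1.2], [-1.8, -1.7], [-0.8, 0.3], [-0.1, -1.1], [1.8, 1.1]]
0.074 scale 0.9949 yaw 0.1212 bed [0.5117 0.1095] [[-0.3, 0.9], [0.9, 1.9], [-0.9, -1.0], [-1.2, -0.8], [-0.5, -1.6], [2.0, 0.6]]
```

```bash
cat >> h.py <<'E'
BED=np.array([.5115,.1096]);YAW=.1212
RM=np.array([[np.cos(YAW),-np.sin(YAW)],[np.sin(YAW),np.cos(YAW)]])
def toF(P): return (np.atleast_2d(P)[:,:2]-BED)@RM
def toW(f): return BED+RM@np.array(f)
def plan(s,f,z,yawrel=0): # f in frame m; tool x yaw relative to frame
    go(s,list(toW(f))+[z],YAW+yawrel); print("now frame mm",(toF(s["ee_pos"])*1000).round(1),s["ee_pos"][2].round(4),"yawrel",round(toolyaw(s)[0]-YAW,4),s["ft_force"].round(1),s["time"])
E
python3 - <<'E'
from h import *
import pickle
from bench import *
i=pickle.load(open("w3.pkl","rb"));t=cams.camera_info("top")
cr=lambda a: np.array(a)/2.15+[110,40]
print("laid",(toF(onplane(i,cr([[95,268],[384,269],[384,404],[107,404]]),.107))*1e3).round(1).tolist())
print("side",(toF(onplane(i,cr([[596,87],[750,91],[704,386],[570,386]]),.1085))*1e3).round(1).tolist())
print("back near",(toF(onplane(i,cr([[93,65],[409,49]]),.1085))*1e3).round(1).tolist())
print("top side",(toF(onplane(t,[[312.6,172.7],[337.5,170.1],[342.6,219.7],[317.8,222.3]],.1085))*1e3).round(1).tolist())
print("top back",(toF(onplane(t,[[228.7,152.3],[278.8,146],[281.7,169.8],[231.6,176]],.1085))*1e3).round(1).tolist())
plan(read_state(),[.225,.046],.15)
E
```

```text
laid [[3.4, 124.0], [2.7, -54.1], [-85.4, -55.0], [-85.8, 126.5]]
side [[107.4, -173.9], [106.4, -263.3], [-72.3, -262.7], [-72.4, -175.0]]
back near [[118.9, 111.8], [126.6, -66.8]]
top side [[104.3, -172.3], [105.7, -261.3], [-73.2, -257.6], [-74.2, -170.7]]
top back [[206.0, 116.6], [213.3, -62.8], [124.8, -64.5], [118.3, 113.1]]
spin deg 0.08
after spin dx,dy,dz 0.2422 -0.0893 0.2083
now frame mm [[-17.2 -43.3]] 0.3583 yawrel 0.0015 [-0.3  0.   0.4] 2.3
```

Request:
{"fn": "arm_command", "kwargs": {"increments": [{"gripper": 100,"dx": 0.042,"dy": -0.0113,"dz": 0.02,"spin": 0},{"gripper": 100,"dx": 0.042,"dy": -0.0113,"dz": 0.02,"spin": 0},{"gripper": 100,"dx": 0.042,"dy": -0.0113,"dz": 0.03,"spin": 0},{"gripper": 100,"dx": 0.042,"dy": -0.0113,"dz": 0.03,"spin": 0},{"gripper": 100,"dx": 0.042,"dy": -0.0113,"dz": 0.04,"spin": 0},{"gripper": 100,"dx": 0.042,"dy": -0.0113,"dz": 0.04,"spin": 0},{"gripper": 100,"dx": 0,"dy": 0,"dz": 0.03,"spin": 0},{"gripper": 100,"dx": 0,"dy": 0,"dz": 0,"spin": 0}]}}

```text
time: 3.3
ee_pos: [0.7407, 0.1546, 0.1449]
eef_rot: [0.998, 0.058, -0.003, 0.001]
ft_force: [-0.2, 0.1, 0.7]
width: 0.0874
```

Run:
```python
from h import *
from bench import *
s=read_state();plan(s,[.237,.025],.086);print(s["joint_positions"].round(2))
im=cams.camera("top")[:,:,::-1];cv2.imwrite("pics/t2.png",cv2.resize(im[100:260,180:400],None,fx=3,fy=3))
im=cams.camera("scene")[:,:,::-1];cv2.imwrite("pics/s2.png",cv2.resize(im[130:300,170:390],None,fx=3,fy=3))
```

```text
spin deg -0.33
after spin dx,dy,dz 0.004 -0.0081 0.0589
now frame mm [[233.   16.9]] 0.1449 yawrel -0.0058 [-0.2  0.1  0.7] 3.3
[ 0.07  0.75 -0.61  1.1   0.4   1.41 -1.92]
```

View pics/s2.png

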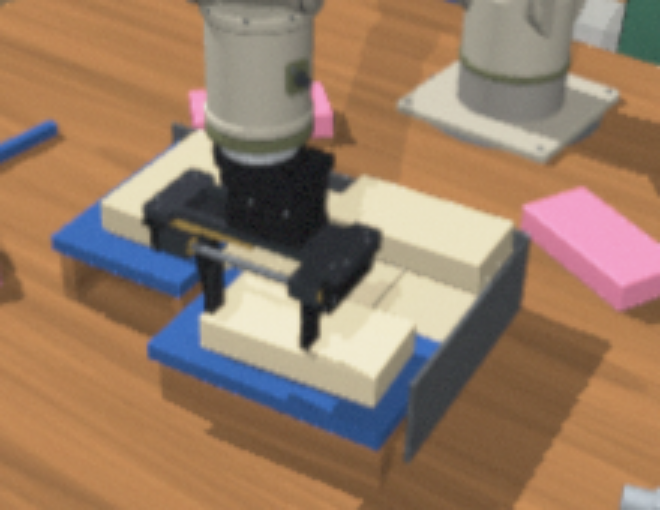

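Request:
{"fn": "arm_command", "kwargs": {"increments": [{"gripper": 100,"dx": 0.004,"dy": -0.008,"dz": 0.01,"spin": -0.33},{"gripper": 100,"dx": 0,"dy": 0,"dz": 0.015,"spin": 0},{"gripper": 100,"dx": 0,"dy": 0,"dz": 0.015,"spin": 0},{"gripper": 100,"dx": 0,"dy": 0,"dz": 0.01,"spin": 0},{"gripper": 100,"dx": 0,"dy": 0,"dz": 0.009,"spin": 0},{"gripper": 100,"dx": 0,"dy": 0,"dz": 0,"spin": 0},{"gripper": 100,"dx": 0,"dy": 0,"dz": 0,"spin": 0},{"gripper": 100,"dx": -0.003,"dy": 0,"dz": 0,"spin": 0}]}}

```text
time: 4.4
ee_pos: [0.7424, 0.1636, 0.0901]
eef_rot: [0.998, 0.06, 0.0, -0.0]
ft_force: [-0.4, -0.1, 0.9]
width: 0.087
```

Run:
```python
from h import *
from bench import *
s=read_state();plan(s,[.103,.025],.084);print(s["joint_positions"].round(2))
im=cams.camera("scene")[:,:,::-1];cv2.imwrite("pics/s3.png",cv2.resize(im[130:300,170:390],None,fx=3,fy=3))
```

```text
spin deg -0.02
after spin dx,dy,dz -0.1327 0.0007 0.0061
now frame mm [[235.7  25.7]] 0.0901 yawrel -0.0003 [-0.4 -0.1  0.9] 4.4
[ 0.06  0.79 -0.6   1.15  0.43  1.32 -1.95]
```

View pics/s3.png

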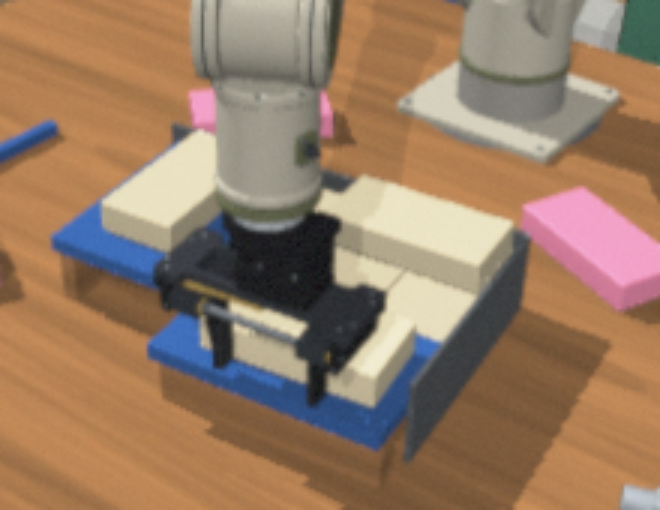

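Request:
{"fn": "arm_command", "kwargs": {"increments": [{"gripper": 100,"dx": -0.008,"dy": 0,"dz": 0.002,"spin": 0},{"gripper": 100,"dx": -0.01,"dy": 0,"dz": 0,"spin": 0},{"gripper": 100,"dx": -0.014,"dy": 0,"dz": 0,"spin": 0},{"gripper": 100,"dx": -0.015,"dy": 0,"dz": 0,"spin": 0},{"gripper": 100,"dx": -0.015,"dy": 0,"dz": 0,"spin": 0},{"gripper": 100,"dx": -0.015,"dy": 0,"dz": 0,"spin": 0},{"gripper": 100,"dx": -0.015,"dy": 0,"dz": 0,"spin": 0},{"gripper": 100,"dx": -0.015,"dy": 0,"dz": 0,"spin": 0}]}}

```text
time: 5.45
ee_pos: [0.6356, 0.1504, 0.0882]
eef_rot: [0.998, 0.06, 0.001, 0.0]
ft_force: [1.3, 0.8, -0.4]
width: 0.0866
```

Run:
```python
from h import *
from bench import *
s=read_state();plan(s,[.103,.025],.084)
im=cams.camera("scene")[:,:,::-1];cv2.imwrite("pics/s4.png",cv2.resize(im[130:300,170:390],None,fx=3,fy=3))
im=cams.camera("top")[:,:,::-1];cv2.imwrite("pics/t4.png",cv2.resize(im[100:260,180:400],None,fx=3,fy=3))
```

```text
spin deg -0.03
after spin dx,dy,dz -0.0251 0.0005 0.0042
now frame mm [[128.1  25.5]] 0.0882 yawrel -0.0005 [ 1.3  0.8 -0.4] 5.45
```

View pics/s4.png

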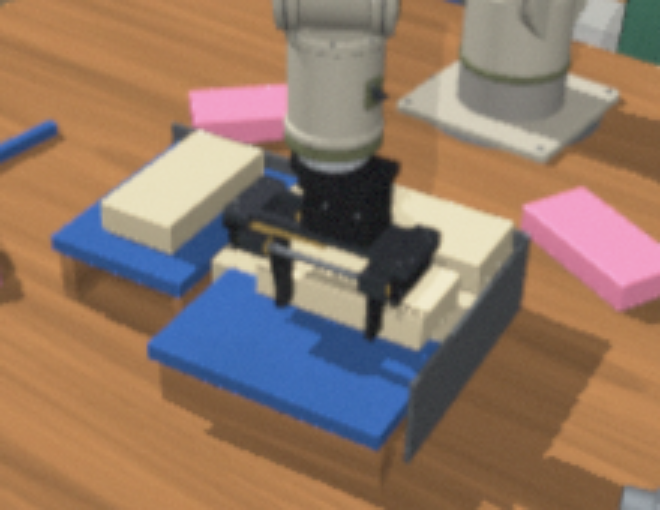

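View pics/t4.png

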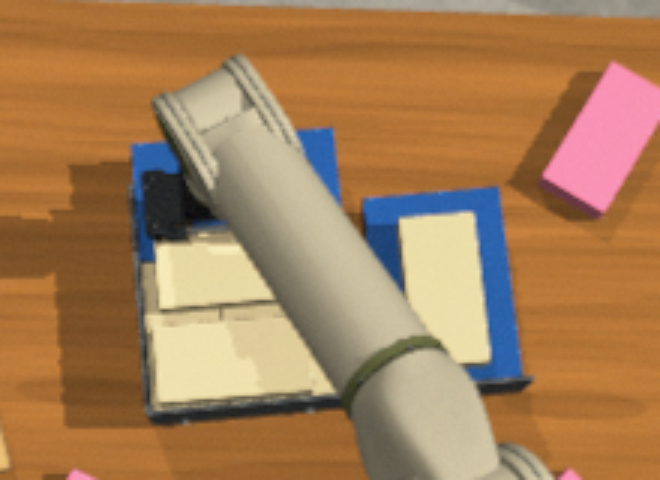

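The brick is sliding squarely towards the laid one. I'll continue more slowly.

Request:
{"fn": "arm_command", "kwargs": {"increments": [{"gripper": 100,"dx": -0.004,"dy": 0,"dz": 0.002,"spin": 0},{"gripper": 100,"dx": -0.004,"dy": 0,"dz": 0,"spin": 0},{"gripper": 100,"dx": -0.004,"dy": 0,"dz": 0,"spin": 0},{"gripper": 100,"dx": -0.003,"dy": 0,"dz": 0,"spin": 0},{"gripper": 100,"dx": -0.002,"dy": 0,"dz": 0,"spin": 0},{"gripper": 100,"dx": -0.002,"dy": 0,"dz": 0,"spin": 0},{"gripper": 100,"dx": -0.002,"dy": 0,"dz": 0,"spin": 0},{"gripper": 100,"dx": 0,"dy": 0,"dz": 0,"spin": 0}]}}

```text
time: 6.55
ee_pos: [0.6147, 0.1479, 0.0854]
eef_rot: [0.998, 0.06, -0.0, 0.0]
ft_force: [1.3, 0.4, 1.3]
width: 0.087
```

Run:
```python
from h import *
from bench import *
s=read_state();plan(s,[.103,.025],.084)
```

```text
spin deg -0.01
after spin dx,dy,dz -0.0041 0.0006 0.0014
now frame mm [[107.1  25.6]] 0.0854 yawrel -0.0002 [1.3 0.4 1.3] 6.55
```

Request:
{"fn": "arm_command", "kwargs": {"increments": [{"gripper": 100,"dx": -0.0015,"dy": 0,"dz": 0,"spin": 0},{"gripper": 100,"dx": -0.0015,"dy": 0,"dz": 0,"spin": 0},{"gripper": 100,"dx": -0.0015,"dy": 0,"dz": 0,"spin": 0},{"gripper": 100,"dx": -0.001,"dy": 0,"dz": 0,"spin": 0},{"gripper": 100,"dx": -0.001,"dy": 0,"dz": 0,"spin": 0},{"gripper": 100,"dx": -0.001,"dy": 0,"dz": 0,"spin": 0},{"gripper": 100,"dx": 0,"dy": 0,"dz": 0,"spin": 0},{"gripper": 100,"dx": 0,"dy": 0,"dz": 0,"spin": 0}]}}

```text
time: 7.55
ee_pos: [0.6084, 0.147, 0.0857]
eef_rot: [0.998, 0.06, 0.001, -0.0]
ft_force: [6.7, 1.0, -3.7]
width: 0.0866
```

Run:
```python
from h import *
from bench import *
s=read_state();plan(s,[.103,.025],.084)
im=cams.camera("scene")[:,:,::-1];cv2.imwrite("pics/s5.png",cv2.resize(im[150:290,190:370],None,fx=4,fy=4))
```

```text
spin deg -0.03
after spin dx,dy,dz 0.0023 0.0004 0.0017
now frame mm [[100.7  25.4]] 0.0857 yawrel -0.0006 [ 6.7  1.  -3.7] 7.55
```

View pics/s5.png

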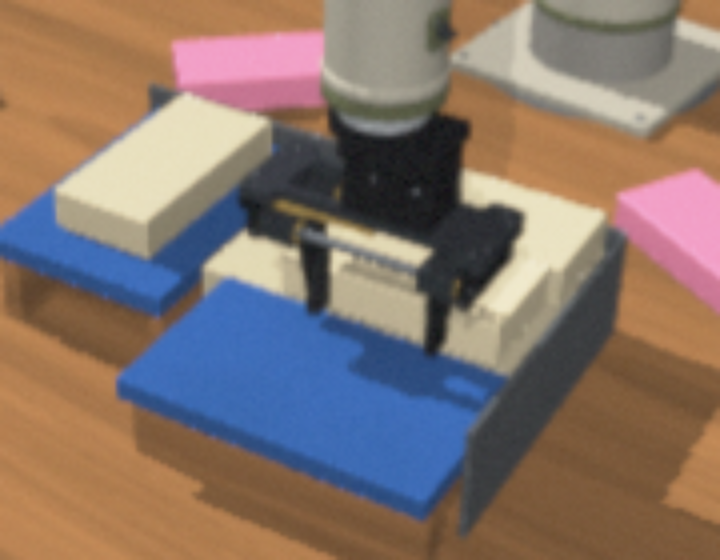

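Request:
{"fn": "arm_command", "kwargs": {"increments": [{"gripper": 100,"dx": -0.001,"dy": 0,"dz": 0,"spin": 0},{"gripper": 100,"dx": 0,"dy": 0,"dz": 0,"spin": 0},{"gripper": 100,"dx": -0.001,"dy": 0,"dz": 0,"spin": 0},{"gripper": 100,"dx": 0,"dy": 0,"dz": 0,"spin": 0},{"gripper": 100,"dx": -0.001,"dy": 0,"dz": 0,"spin": 0},{"gripper": 100,"dx": 0,"dy": 0,"dz": 0,"spin": 0},{"gripper": 100,"dx": 0,"dy": 0,"dz": 0,"spin": 0},{"gripper": 100,"dx": 0,"dy": 0,"dz": 0,"spin": 0}]}}

```text
time: 8.6
ee_pos: [0.608, 0.1469, 0.087]
eef_rot: [0.998, 0.06, 0.004, -0.001]
ft_force: [15.8, 3.5, -3.9]
width: 0.0869
```

Run:
```python
from h import *
from bench import *
s=read_state();plan(s,[.103,.025],.084)
```

```text
spin deg -0.06
after spin dx,dy,dz 0.0027 0.0004 0.003
now frame mm [[100.3  25.4]] 0.087 yawrel -0.001 [15.8  3.5 -3.9] 8.6
```

The back brick is now against the laid brick and the rail: the force rose to 16 N with no further motion. Next I'll take the side brick's far end.

Request:
{"fn": "arm_command", "kwargs": {"increments": [{"gripper": 100,"dx": 0.012,"dy": 0,"dz": 0,"spin": 0},{"gripper": 46,"dx": 0.008,"dy": 0,"dz": -0.03,"spin": 0},{"gripper": 46,"dx": 0.006,"dy": 0,"dz": -0.03,"spin": 0},{"gripper": 46,"dx": 0.004,"dy": 0.05,"dz": 0,"spin": 0},{"gripper": 46,"dx": 0.003,"dy": 0.05,"dz": 0,"spin": 0},{"gripper": 46,"dx": 0,"dy": 0.05,"dz": 0,"spin": 0},{"gripper": 46,"dx": 0,"dy": 0.05,"dz": 0,"spin": 0},{"gripper": 46,"dx": 0,"dy": 0.042,"dz": 0,"spin": 0}]}}

```text
time: 9.6
ee_pos: [0.666, -0.0918, 0.145]
eef_rot: [0.998, 0.06, -0.001, 0.0]
ft_force: [0.0, 0.6, 0.5]
width: 0.0407
```

Run:
```python
from h import *
from bench import *
s=read_state();plan(s,[.129,-.217],.086);print(s["width"])
im=cams.camera("top")[:,:,::-1];cv2.imwrite("pics/t6.png",cv2.resize(im[130:250,210:370],None,fx=5,fy=5,interpolation=cv2.INTER_CUBIC))
im=cams.camera("scene")[:,:,::-1];cv2.imwrite("pics/s6.png",cv2.resize(im[150:290,180:360],None,fx=4,fy=4))
```

```text
spin deg -0.07
after spin dx,dy,dz -0.0 -0.0016 0.059
now frame mm [[ 129.  -218.6]] 0.145 yawrel -0.0012 [0.  0.6 0.5] 9.6
0.04072404484926599
```

View pics/t6.png

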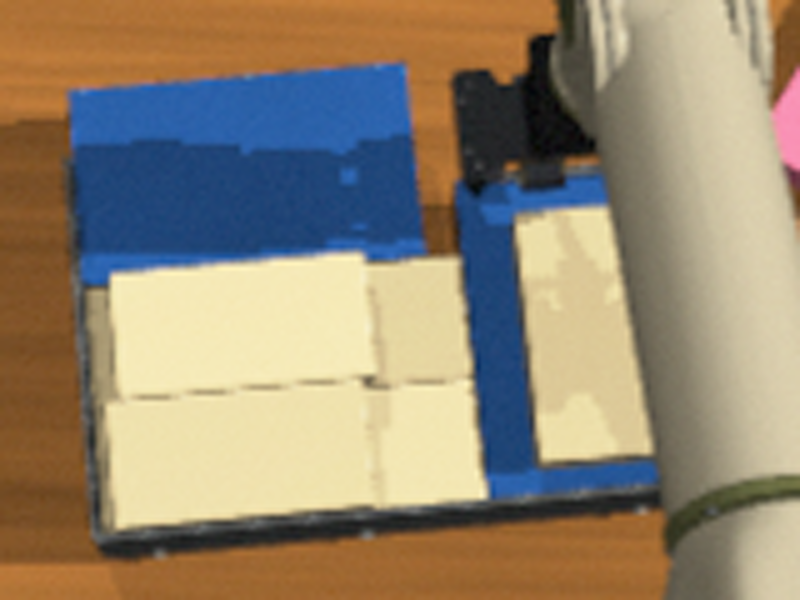

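View pics/s6.png

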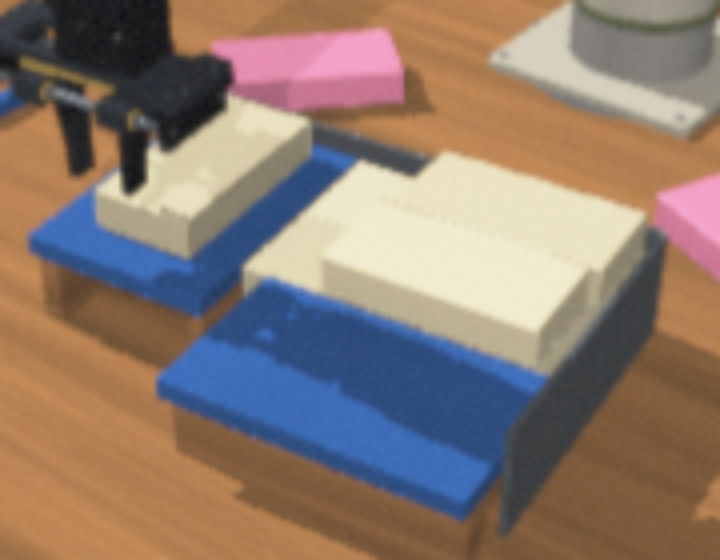

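The laid and back bricks lie snug together, with about 10–20 mm to the end stop. The fingers are beyond the side brick's far end, so I'll lower them and push it towards the near rail.

Request:
{"fn": "arm_command", "kwargs": {"increments": [{"gripper": 46,"dx": 0,"dy": -0.0015,"dz": 0.015,"spin": 0},{"gripper": 46,"dx": 0,"dy": 0,"dz": 0.02,"spin": 0},{"gripper": 46,"dx": 0,"dy": 0,"dz": 0.015,"spin": 0},{"gripper": 46,"dx": 0,"dy": 0,"dz": 0.01,"spin": 0},{"gripper": 46,"dx": 0,"dy": 0,"dz": 0,"spin": 0},{"gripper": 46,"dx": 0,"dy": 0,"dz": 0,"spin": 0},{"gripper": 46,"dx": -0.005,"dy": 0,"dz": 0,"spin": 0},{"gripper": 46,"dx": -0.005,"dy": 0,"dz": 0,"spin": 0}]}}

```text
time: 10.7
ee_pos: [0.6563, -0.0894, 0.086]
eef_rot: [0.998, 0.06, 0.0, 0.0]
ft_force: [-0.0, -1.0, -1.1]
width: 0.04
```

Run:
```python
from h import *
from bench import *
s=read_state();plan(s,[.1,-.217],.084)
```

```text
spin deg -0.02
after spin dx,dy,dz -0.0197 0.002 0.002
now frame mm [[ 119.7 -215. ]] 0.086 yawrel -0.0003 [-0.  -1.  -1.1] 10.7
```

Request:
{"fn": "arm_command", "kwargs": {"increments": [{"gripper": 46,"dx": -0.003,"dy": 0.001,"dz": 0,"spin": 0},{"gripper": 46,"dx": -0.003,"dy": 0.001,"dz": 0,"spin": 0},{"gripper": 46,"dx": -0.003,"dy": 0,"dz": 0,"spin": 0},{"gripper": 46,"dx": -0.003,"dy": 0,"dz": 0,"spin": 0},{"gripper": 46,"dx": -0.0015,"dy": 0,"dz": 0,"spin": 0},{"gripper": 46,"dx": -0.0015,"dy": 0,"dz": 0,"spin": 0},{"gripper": 46,"dx": -0.0015,"dy": 0,"dz": 0,"spin": 0},{"gripper": 46,"dx": 0,"dy": 0,"dz": 0,"spin": 0}]}}

```text
time: 11.7
ee_pos: [0.6406, -0.0932, 0.0859]
eef_rot: [0.998, 0.06, 0.0, 0.0]
ft_force: [3.9, 1.3, 3.2]
width: 0.0398
```

Request:
{"fn": "arm_command", "kwargs": {"increments": [{"gripper": 46,"dx": -0.001,"dy": 0,"dz": 0,"spin": 0},{"gripper": 46,"dx": 0,"dy": 0,"dz": 0,"spin": 0},{"gripper": 46,"dx": -0.001,"dy": 0,"dz": 0,"spin": 0},{"gripper": 46,"dx": 0,"dy": 0,"dz": 0,"spin": 0},{"gripper": 46,"dx": -0.001,"dy": 0,"dz": 0,"spin": 0},{"gripper": 46,"dx": 0,"dy": 0,"dz": 0,"spin": 0},{"gripper": 46,"dx": 0,"dy": 0,"dz": 0,"spin": 0},{"gripper": 46,"dx": 0,"dy": 0,"dz": 0,"spin": 0}]}}

```text
time: 12.7
ee_pos: [0.6377, -0.0936, 0.0858]
eef_rot: [0.998, 0.06, 0.0, 0.0]
ft_force: [5.4, 0.5, 3.9]
width: 0.0399
```

Run:
```python
from h import *
from bench import *
s=read_state();plan(s,[.1,-.217],.084)
```

```text
spin deg -0.01
after spin dx,dy,dz -0.0007 0.0001 0.0018
now frame mm [[ 100.7 -216.9]] 0.0858 yawrel -0.0002 [5.4 0.5 3.9] 12.7
```

Request:
{"fn": "arm_command", "kwargs": {"increments": [{"gripper": 46,"dx": -0.001,"dy": 0,"dz": 0,"spin": 0},{"gripper": 46,"dx": 0,"dy": 0,"dz": 0,"spin": 0},{"gripper": 46,"dx": -0.001,"dy": 0,"dz": 0,"spin": 0},{"gripper": 46,"dx": 0,"dy": 0,"dz": 0,"spin": 0},{"gripper": 46,"dx": 0,"dy": 0,"dz": 0,"spin": 0},{"gripper": 46,"dx": 0,"dy": 0,"dz": 0,"spin": 0},{"gripper": 46,"dx": 0,"dy": 0,"dz": 0,"spin": 0},{"gripper": 46,"dx": 0,"dy": 0,"dz": 0,"spin": 0}]}}

```text
time: 13.7
ee_pos: [0.6371, -0.0937, 0.086]
eef_rot: [0.998, 0.06, 0.002, -0.0]
ft_force: [12.3, 0.2, -0.2]
width: 0.0398
```

Run:
```python
from h import *
from bench import *
s=read_state();plan(s,[.1,-.217],.084)
```

```text
spin deg -0.02
after spin dx,dy,dz -0.0001 -0.0 0.002
now frame mm [[ 100.1 -217. ]] 0.086 yawrel -0.0003 [12.3  0.2 -0.2] 13.7
```

Request:
{"fn": "arm_command", "kwargs": {"increments": [{"gripper": 46,"dx": 0.012,"dy": 0,"dz": 0,"spin": 0},{"gripper": 46,"dx": 0,"dy": 0,"dz": -0.03,"spin": 0},{"gripper": 46,"dx": 0,"dy": 0,"dz": -0.03,"spin": 0},{"gripper": 46,"dx": -0.03,"dy": 0.025,"dz": 0,"spin": 0},{"gripper": 46,"dx": -0.04,"dy": 0.025,"dz": 0,"spin": 0},{"gripper": 46,"dx": -0.042,"dy": 0.025,"dz": 0,"spin": 0},{"gripper": 100,"dx": 0,"dy": 0,"dz": 0,"spin": 10},{"gripper": 100,"dx": 0,"dy": 0,"dz": 0,"spin": 10}]}}

```text
time: 14.7
ee_pos: [0.5437, -0.1811, 0.1448]
eef_rot: [0.993, -0.117, -0.002, -0.0]
ft_force: [-0.2, -0.0, 0.3]
width: 0.0527
```

Request:
{"fn": "arm_command", "kwargs": {"increments": [{"gripper": 100,"dx": 0,"dy": 0,"dz": 0,"spin": 10},{"gripper": 100,"dx": 0,"dy": 0,"dz": 0,"spin": 10},{"gripper": 100,"dx": 0,"dy": 0,"dz": 0,"spin": 10},{"gripper": 100,"dx": 0,"dy": 0,"dz": 0,"spin": 10},{"gripper": 100,"dx": 0,"dy": 0,"dz": 0,"spin": 10},{"gripper": 100,"dx": 0,"dy": 0,"dz": 0,"spin": 10},{"gripper": 100,"dx": 0,"dy": 0,"dz": 0,"spin": 10},{"gripper": 100,"dx": 0,"dy": 0,"dz": 0,"spin": 0}]}}

```text
time: 15.7
ee_pos: [0.5409, -0.1792, 0.135]
eef_rot: [0.81, -0.586, -0.011, 0.007]
ft_force: [0.0, 0.8, -0.3]
width: 0.087
```

Run:
```python
from h import *
from bench import *
s=read_state();plan(s,[.0,-.287],.086,-np.pi/2);print(s["joint_positions"].round(2),s["width"])
im=cams.camera("top")[:,:,::-1];cv2.imwrite("pics/t7.png",cv2.resize(im[130:250,210:370],None,fx=5,fy=5,interpolation=cv2.INTER_CUBIC))
im=cams.camera("scene")[:,:,::-1];cv2.imwrite("pics/s7.png",cv2.resize(im[130:270,160:340],None,fx=4,fy=4))
```

```text
spin deg 11.3
after spin dx,dy,dz -0.0033 -0.0058 0.049
now frame mm [[  -5.8 -290.3]] 0.135 yawrel -1.3735 [ 0.   0.8 -0.3] 15.7
[ 0.22  0.29  0.02  1.7  -0.    1.17 -2.58] 0.08704833549158576
```

View pics/t7.png

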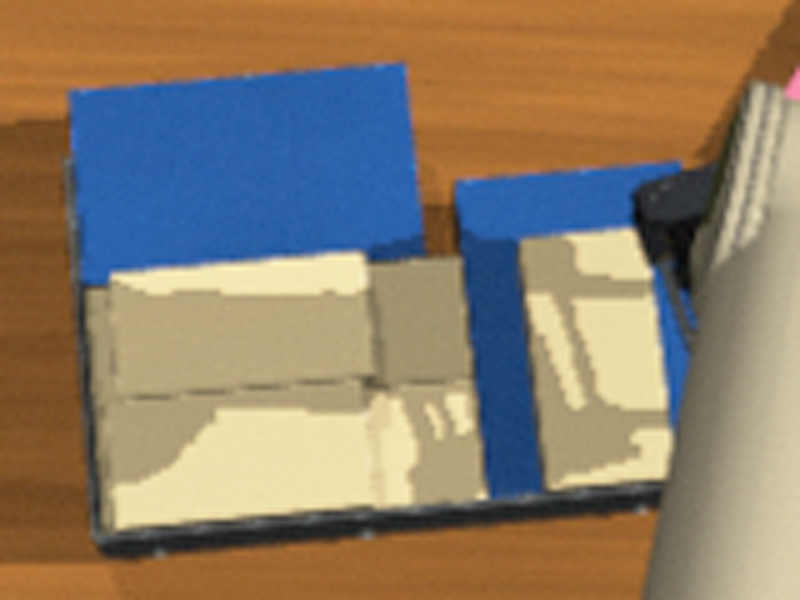

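View pics/s7.png

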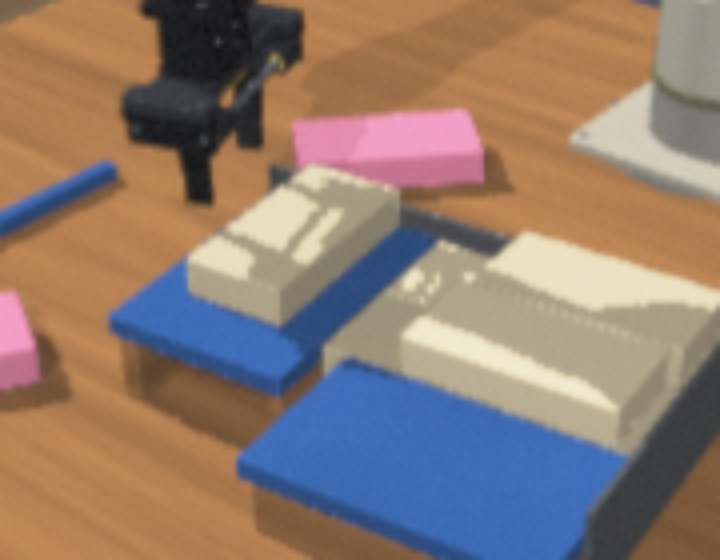

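Joint 7 is at its limit (-2.58), so I'll turn the other way, by about -169°.

Request:
{"fn": "arm_command", "kwargs": {"increments": [{"gripper": 100,"dx": 0,"dy": 0,"dz": -0.005,"spin": -10},{"gripper": 100,"dx": 0,"dy": 0,"dz": 0,"spin": -10},{"gripper": 100,"dx": 0,"dy": 0,"dz": 0,"spin": -10},{"gripper": 100,"dx": 0,"dy": 0,"dz": 0,"spin": -10},{"gripper": 100,"dx": 0,"dy": 0,"dz": 0,"spin": -10},{"gripper": 100,"dx": 0,"dy": 0,"dz": 0,"spin": -10},{"gripper": 100,"dx": 0,"dy": 0,"dz": 0,"spin": -10},{"gripper": 100,"dx": 0,"dy": 0,"dz": 0,"spin": -10}]}}

```text
time: 16.8
ee_pos: [0.5413, -0.1806, 0.1411]
eef_rot: [0.997, 0.074, -0.011, -0.002]
ft_force: [0.2, -0.8, 0.2]
width: 0.0869
```

Request:
{"fn": "arm_command", "kwargs": {"increments": [{"gripper": 100,"dx": 0,"dy": 0,"dz": 0,"spin": -10},{"gripper": 100,"dx": 0,"dy": 0,"dz": 0,"spin": -10},{"gripper": 100,"dx": 0,"dy": 0,"dz": 0,"spin": -10},{"gripper": 100,"dx": 0,"dy": 0,"dz": 0,"spin": -10},{"gripper": 100,"dx": 0,"dy": 0,"dz": 0,"spin": -10},{"gripper": 100,"dx": 0,"dy": 0,"dz": 0,"spin": -10},{"gripper": 100,"dx": 0,"dy": 0,"dz": 0,"spin": -10},{"gripper": 100,"dx": 0,"dy": 0,"dz": 0,"spin": -10}]}}

```text
time: 17.8
ee_pos: [0.5414, -0.1806, 0.1414]
eef_rot: [0.716, 0.698, -0.007, -0.008]
ft_force: [0.0, -0.4, 0.0]
width: 0.087
```

Run:
```python
from h import *
from bench import *
s=read_state();plan(s,[.0,-.290],.086,np.pi/2);print(s["joint_positions"].round(2),s["width"])
```

```text
spin deg -8.46
after spin dx,dy,dz 0.0017 0.0054 0.0554
now frame mm [[  -5.4 -291.7]] 0.1414 yawrel 1.4231 [ 0.  -0.4  0. ] 17.8
[ 0.53  0.31 -0.35  1.68  0.11  1.19  0.13] 0.08699850781860767
```

Request:
{"fn": "arm_command", "kwargs": {"increments": [{"gripper": 100,"dx": 0,"dy": 0,"dz": 0,"spin": -8.5},{"gripper": 100,"dx": 0.002,"dy": 0.005,"dz": 0.015,"spin": 0},{"gripper": 100,"dx": 0,"dy": 0,"dz": 0.02,"spin": 0},{"gripper": 100,"dx": 0,"dy": 0,"dz": 0.01,"spin": 0},{"gripper": 100,"dx": 0,"dy": 0,"dz": 0.008,"spin": 0},{"gripper": 100,"dx": 0,"dy": 0,"dz": 0,"spin": 0},{"gripper": 100,"dx": 0,"dy": 0,"dz": 0,"spin": 0},{"gripper": 100,"dx": 0,"dy": 0,"dz": 0,"spin": 0}]}}

```text
time: 18.8
ee_pos: [0.5455, -0.1776, 0.0885]
eef_rot: [0.665, 0.747, -0.006, -0.008]
ft_force: [0.8, 0.0, 0.2]
width: 0.0868
```

Run:
```python
from h import *
from bench import *
s=read_state();plan(s,[.0,-.16],.086,np.pi/2);print(toolyaw(s)[1])
im=cams.camera("scene")[:,:,::-1];cv2.imwrite("pics/s8.png",cv2.resize(im[130:270,160:340],None,fx=4,fy=4))
```

```text
spin deg -0.32
after spin dx,dy,dz 0.1292 0.0009 0.0025
now frame mm [[  -0.9 -289.2]] 0.0885 yawrel 1.5652 [0.8 0.  0.2] 18.8
[-0.02086085  0.0014851  -0.99978129]
```

View pics/s8.png

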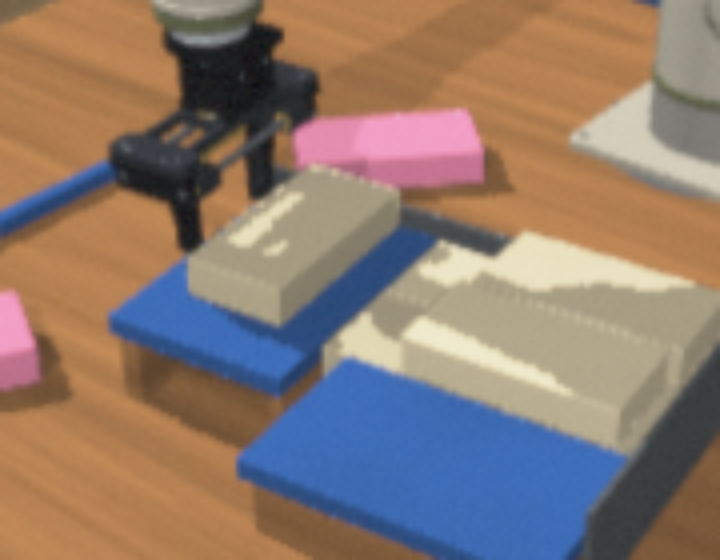

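Request:
{"fn": "arm_command", "kwargs": {"increments": [{"gripper": 100,"dx": 0.01,"dy": 0,"dz": 0.001,"spin": -0.3},{"gripper": 100,"dx": 0.012,"dy": 0,"dz": 0,"spin": 0},{"gripper": 100,"dx": 0.015,"dy": 0,"dz": 0,"spin": 0},{"gripper": 100,"dx": 0.015,"dy": 0,"dz": 0,"spin": 0},{"gripper": 100,"dx": 0.015,"dy": 0,"dz": 0,"spin": 0},{"gripper": 100,"dx": 0.015,"dy": 0,"dz": 0,"spin": 0},{"gripper": 100,"dx": 0.012,"dy": 0,"dz": 0,"spin": 0},{"gripper": 100,"dx": 0.006,"dy": 0,"dz": 0,"spin": 0}]}}

```text
time: 19.85
ee_pos: [0.5332, -0.0777, 0.0876]
eef_rot: [0.663, 0.749, -0.007, -0.009]
ft_force: [0.3, -4.4, 2.8]
width: 0.0869
```

Run:
```python
from h import *
from bench import *
s=read_state();plan(s,[.0,-.144],.086,np.pi/2)
im=cams.camera("top")[:,:,::-1];cv2.imwrite("pics/t9.png",cv2.resize(im[130:250,210:370],None,fx=5,fy=5,interpolation=cv2.INTER_CUBIC))
im=cams.camera("scene")[:,:,::-1];cv2.imwrite("pics/s9.png",cv2.resize(im[130:270,180:360],None,fx=4,fy=4))
```

```text
spin deg 0.01
after spin dx,dy,dz 0.0445 0.0011 0.0016
now frame mm [[  -1.1 -188.5]] 0.0876 yawrel 1.5711 [ 0.3 -4.4  2.8] 19.85
```

View pics/t9.png

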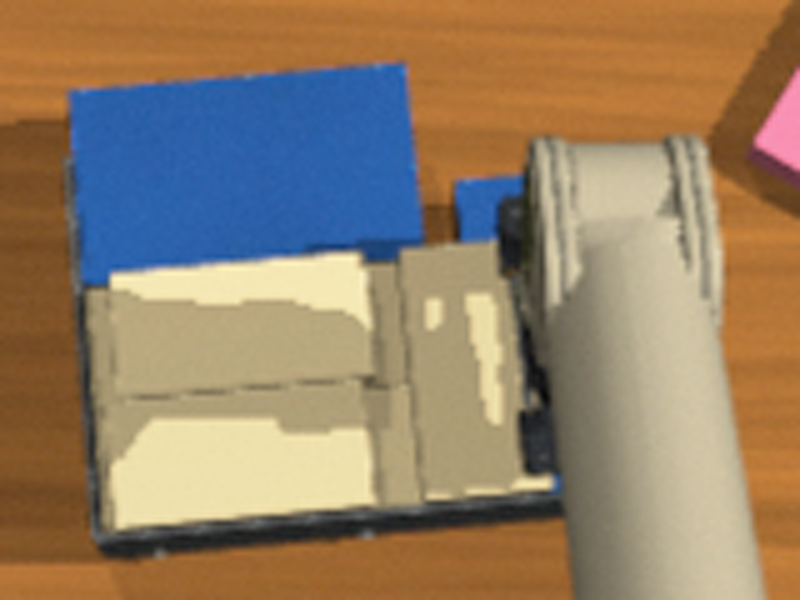

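View pics/s9.png

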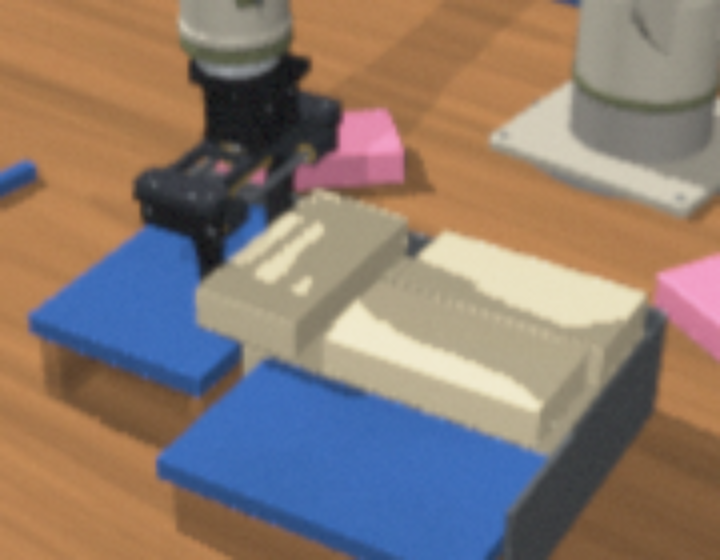

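Request:
{"fn": "arm_command", "kwargs": {"increments": [{"gripper": 100,"dx": 0.004,"dy": 0,"dz": 0.001,"spin": 0},{"gripper": 100,"dx": 0.004,"dy": 0,"dz": 0,"spin": 0},{"gripper": 100,"dx": 0.004,"dy": 0,"dz": 0,"spin": 0},{"gripper": 100,"dx": 0.004,"dy": 0,"dz": 0,"spin": 0},{"gripper": 100,"dx": 0.004,"dy": 0,"dz": 0,"spin": 0},{"gripper": 100,"dx": 0.003,"dy": 0,"dz": 0,"spin": 0},{"gripper": 100,"dx": 0.003,"dy": 0,"dz": 0,"spin": 0},{"gripper": 100,"dx": 0.003,"dy": 0,"dz": 0,"spin": 0}]}}

```text
time: 20.95
ee_pos: [0.5295, -0.0497, 0.0863]
eef_rot: [0.663, 0.748, -0.007, -0.009]
ft_force: [1.0, -5.0, -0.9]
width: 0.0869
```

Run:
```python
from h import *
from bench import *
s=read_state();plan(s,[.0,-.144],.086,np.pi/2)
```

```text
spin deg -0.04
after spin dx,dy,dz 0.0163 0.0014 0.0003
now frame mm [[  -1.4 -160.3]] 0.0863 yawrel 1.5701 [ 1.  -5.  -0.9] 20.95
```

Request:
{"fn": "arm_command", "kwargs": {"increments": [{"gripper": 100,"dx": 0.003,"dy": 0,"dz": 0,"spin": 0},{"gripper": 100,"dx": 0.003,"dy": 0,"dz": 0,"spin": 0},{"gripper": 100,"dx": 0.002,"dy": 0,"dz": 0,"spin": 0},{"gripper": 100,"dx": 0.002,"dy": 0,"dz": 0,"spin": 0},{"gripper": 100,"dx": 0.002,"dy": 0,"dz": 0,"spin": 0},{"gripper": 100,"dx": 0.0015,"dy": 0,"dz": 0,"spin": 0},{"gripper": 100,"dx": 0,"dy": 0,"dz": 0,"spin": 0},{"gripper": 100,"dx": 0,"dy": 0,"dz": 0,"spin": 0}]}}

```text
time: 21.95
ee_pos: [0.5279, -0.0365, 0.0863]
eef_rot: [0.663, 0.748, -0.007, -0.009]
ft_force: [2.5, -5.8, -2.2]
width: 0.0869
```

Run:
```python
from h import *
from bench import *
s=read_state();plan(s,[.0,-.144],.086,np.pi/2)
im=cams.camera("top")[:,:,::-1];cv2.imwrite("pics/t10.png",cv2.resize(im[130:250,210:370],None,fx=5,fy=5,interpolation=cv2.INTER_CUBIC))
```

```text
spin deg -0.03
after spin dx,dy,dz 0.003 0.0013 0.0003
now frame mm [[  -1.3 -147. ]] 0.0863 yawrel 1.5702 [ 2.5 -5.8 -2.2] 21.95
```

View pics/t10.png

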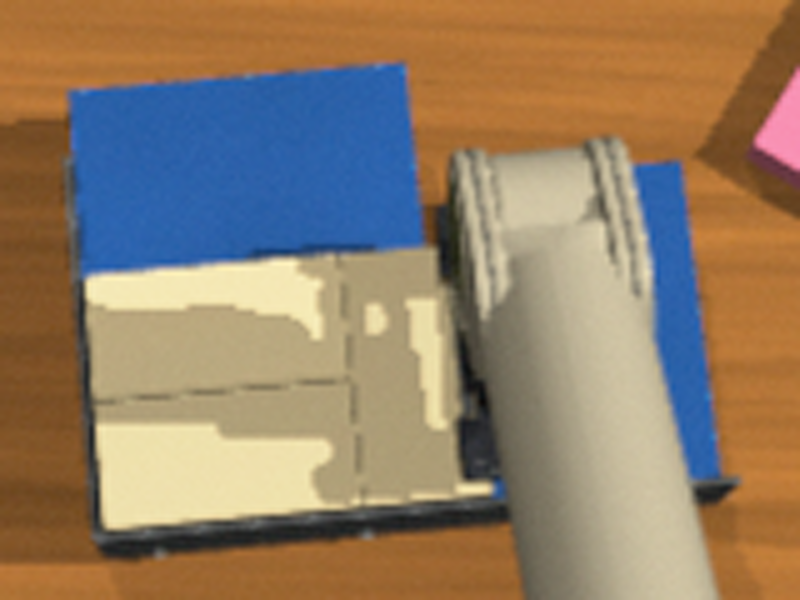

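Request:
{"fn": "arm_command", "kwargs": {"increments": [{"gripper": 100,"dx": 0.0015,"dy": 0,"dz": 0,"spin": 0},{"gripper": 100,"dx": 0.001,"dy": 0,"dz": 0,"spin": 0},{"gripper": 100,"dx": 0.001,"dy": 0,"dz": 0,"spin": 0},{"gripper": 100,"dx": 0.001,"dy": 0,"dz": 0,"spin": 0},{"gripper": 100,"dx": 0,"dy": 0,"dz": 0,"spin": 0},{"gripper": 100,"dx": 0,"dy": 0,"dz": 0,"spin": 0},{"gripper": 100,"dx": 0,"dy": 0,"dz": 0,"spin": 0},{"gripper": 100,"dx": 0,"dy": 0,"dz": 0,"spin": 0}]}}

```text
time: 23.0
ee_pos: [0.5275, -0.0331, 0.0863]
eef_rot: [0.663, 0.748, -0.007, -0.008]
ft_force: [3.6, -8.3, -2.6]
width: 0.0871
```

Run:
```python
from h import *
from bench import *
s=read_state();plan(s,[.0,-.144],.086,np.pi/2)
```

```text
spin deg -0.07
after spin dx,dy,dz -0.0005 0.0014 0.0003
now frame mm [[  -1.4 -143.5]] 0.0863 yawrel 1.5695 [ 3.6 -8.3 -2.6] 23.0
```

Request:
{"fn": "arm_command", "kwargs": {"increments": [{"gripper": 100,"dx": 0.001,"dy": 0,"dz": 0,"spin": 0},{"gripper": 100,"dx": 0,"dy": 0,"dz": 0,"spin": 0},{"gripper": 100,"dx": 0.001,"dy": 0,"dz": 0,"spin": 0},{"gripper": 100,"dx": 0,"dy": 0,"dz": 0,"spin": 0},{"gripper": 100,"dx": 0.001,"dy": 0,"dz": 0,"spin": 0},{"gripper": 100,"dx": 0,"dy": 0,"dz": 0,"spin": 0},{"gripper": 100,"dx": 0,"dy": 0,"dz": 0,"spin": 0},{"gripper": 100,"dx": 0,"dy": 0,"dz": 0,"spin": 0}]}}

```text
time: 24.0
ee_pos: [0.5274, -0.0329, 0.0864]
eef_rot: [0.664, 0.748, -0.008, -0.007]
ft_force: [4.9, -18.3, -5.7]
width: 0.0872
```

Run:
```python
from h import *
from bench import *
s=read_state();plan(s,[.0,-.144],.086,np.pi/2)
```

```text
spin deg -0.17
after spin dx,dy,dz -0.0006 0.0014 0.0004
now frame mm [[  -1.4 -143.4]] 0.0864 yawrel 1.5679 [  4.9 -18.3  -5.7] 24.0
```

It stopped under 18 N, so the layer is seated. I'll retreat and look from above.

Request:
{"fn": "arm_command", "kwargs": {"increments": [{"gripper": 100,"dx": -0.012,"dy": 0,"dz": 0,"spin": 0},{"gripper": 100,"dx": -0.01,"dy": 0,"dz": 0,"spin": 0},{"gripper": 100,"dx": 0,"dy": 0,"dz": -0.05,"spin": 0},{"gripper": 100,"dx": 0,"dy": 0,"dz": -0.06,"spin": 0},{"gripper": 100,"dx": 0.02,"dy": 0,"dz": -0.06,"spin": 0},{"gripper": 100,"dx": 0.03,"dy": 0,"dz": -0.06,"spin": 0},{"gripper": 100,"dx": 0.04,"dy": 0,"dz": -0.05,"spin": 0},{"gripper": 100,"dx": 0,"dy": 0,"dz": 0,"spin": 0}]}}

```text
time: 25.0
ee_pos: [0.5258, 0.0396, 0.3649]
eef_rot: [0.661, 0.751, -0.004, -0.007]
ft_force: [0.2, -0.7, -0.5]
width: 0.0868
```

Request:
{"fn": "arm_command", "kwargs": {"increments": [{"gripper": 100,"dx": 0,"dy": 0,"dz": 0,"spin": 0},{"gripper": 100,"dx": 0,"dy": 0,"dz": 0,"spin": 0},{"gripper": 100,"dx": 0,"dy": 0,"dz": 0,"spin": 0},{"gripper": 100,"dx": 0,"dy": 0,"dz": 0,"spin": 0},{"gripper": 100,"dx": 0,"dy": 0,"dz": 0,"spin": 0},{"gripper": 100,"dx": 0,"dy": 0,"dz": 0,"spin": 0},{"gripper": 100,"dx": 0,"dy": 0,"dz": 0,"spin": 0},{"gripper": 100,"dx": 0,"dy": 0,"dz": 0,"spin": 0}]}}

```text
time: 26.0
ee_pos: [0.5252, 0.0351, 0.3608]
eef_rot: [0.663, 0.749, -0.007, -0.009]
ft_force: [0.3, -0.1, -0.2]
width: 0.0871
```

```bash
python3 snap.py w4
python3 - <<'E'
from h import *
from bench import *
im=cams.camera("scene")[:,:,::-1];cv2.imwrite("pics/s11.png",cv2.resize(im[150:290,190:370],None,fx=4,fy=4))
E
```

```text
26.05 [0.52524855 0.03515653 0.36081765] (np.float64(1.6917465241693659), array([-0.0217206 ,  0.00184619, -0.99976238])) [ 0.3   0.13 -0.51  1.44  0.06  1.61 -0.08] [ 0.40638932 -0.39324309  0.21623616]
```

View pics/w4.png

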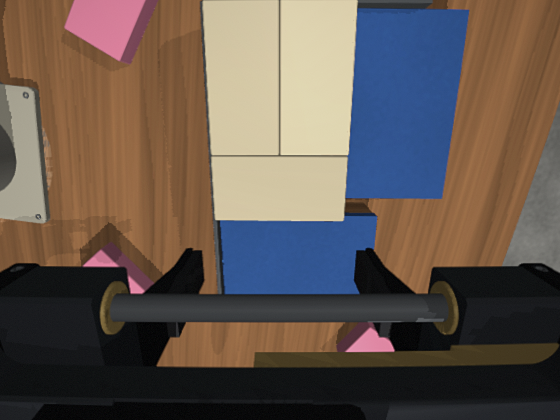

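View pics/s11.png

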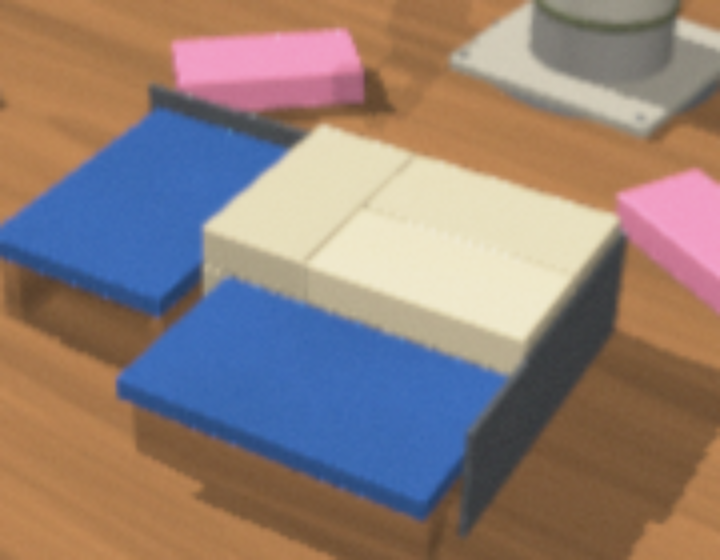

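Snug: the seams in the wrist view are thin dark lines, at column 280 between the two bricks and row 155 along the side brick. I'll measure it.

Run:
```python
from h import *
import pickle
im=cv2.imread("pics/w4.png");i=pickle.load(open("w4.pkl","rb"))
cv2.imwrite("pics/w4c.png",cv2.resize(im[0:235,190:380],None,fx=2.5*1.0,fy=2.5,interpolation=cv2.INTER_CUBIC))
q=[[280,155],[216,220],[345,220.5],[211.5,155],[349,156],[203,0],[357,0],[279,0]]
print((toF(onplane(i,q,.107))*1e3).round(1).tolist())
q=[[316,0],[376,215]]
from bench import cams
t=cams.camera_info("top");im=cams.camera("top")[:,:,::-1].copy();cv2.imwrite("pics/t11.png",cv2.resize(im[130:250,210:370],None,fx=5,fy=5,interpolation=cv2.INTER_CUBIC))
```

```text
[[1.1, -43.6], [-88.8, -134.6], [92.0, -133.9], [-89.6, -43.8], [91.7, -44.5], [-89.2, 136.7], [90.1, 135.6], [-0.4, 135.7]]
```

View pics/w4c.png

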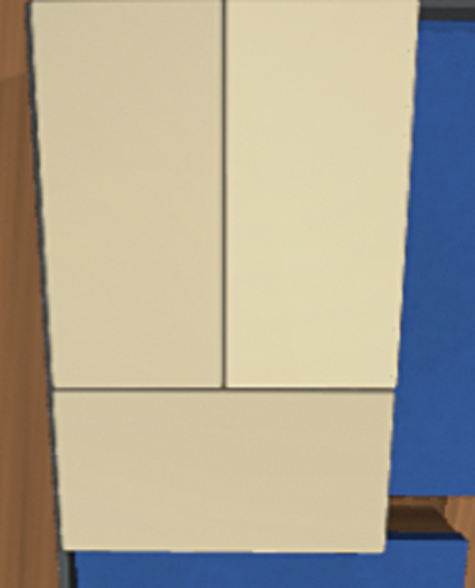

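View pics/t11.png

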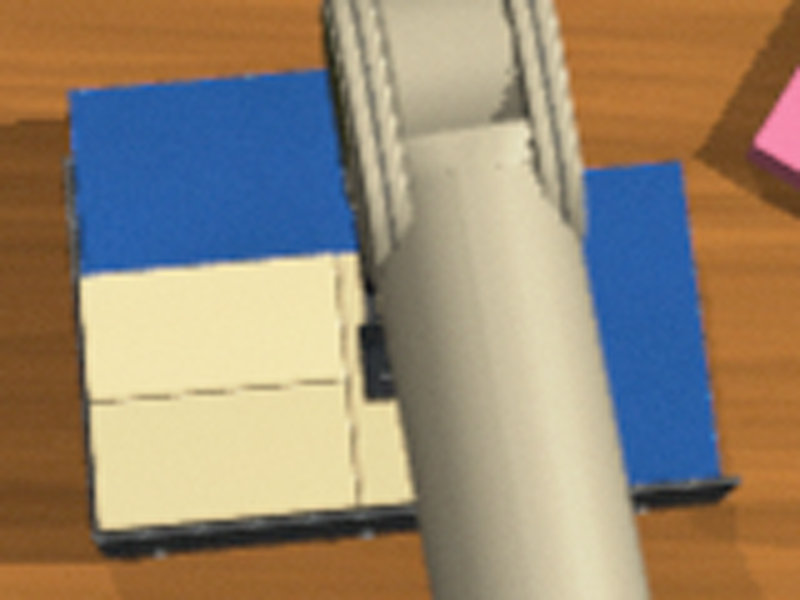

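All the measured corners lie within about 2 mm of the finished places. The seams are tight, the arm is clear, and the time is about 26 s, so I'll hand it in.

```bash
python3 -c "
from bench import job; print(job.close_job())"
```

```text
the job is handed in; nothing more can be done
None
```

The second layer is closed and the job is handed in at about 26 s of the 54 s allowed. I pushed the back brick off its shelf against the laid brick and the near rail. I then pushed the side brick to the rail and slid it across their ends, which also drove both bricks onto the end stop. Both final pushes ended with the force rising to 16–18 N and no further motion.

**Position and squareness:** in the last wrist view the layer's corners and seams were within about 2 mm of their finished places, and the bricks were square. The seams show only as thin lines.

**Flatness and bystanders:** I judged these from the pictures only. The tops look level in the scene view. The arm stayed well clear of the hammer, brush and chisel, and the pink bricks were not touched. I did not measure the first layer again afterwards.

**What did not go to plan:**
- **Frame height:** I first assumed about 36 mm for the first layer's top. The wrist and top views disagreed with that, and I corrected it to about 71 mm before any contact.
- **Wrist turn:** one turn went the wrong way and ran joint 7 close to its range limit (-2.58 of -2.6 rad). I turned it back the other way.

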